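# Unstack the parts and load the drilling fixture

## Task

Take the stack apart from the top and put each thing in its own place: the small square-section wood block flat in the middle of the square tray, the sanding block flat in the middle of the oblong tray, and the flat wooden board centred lengthwise on the raised bed of the drilling fixture, between its two dowels. Then lower the aluminium template plate over both dowels at once so that it lies flat on the board, and leave everything released and at rest.

Things in the scene. Friction and masses are not known exactly. Their poses are not given: they have to be found in the camera images.
- block: small sawn softwood block, 35 x 70 x 35 mm (x, y, z), top of the stack, lying crosswise to the board; origin: centre of its underside; y along its 70 mm length, z up
- sander: cork sanding block in brown paper, 63 x 110 x 32 mm (x, y, z), second from the top, crosswise on the board and under the small block; origin: centre of its underside; y along its 110 mm length, z up
- board: flat softwood board, 50 x 130 x 20 mm (x, y, z), third from the top, lying lengthwise on the template plate; origin: centre of its underside; y along its 130 mm length, z up
- plate: aluminium template plate, 60 x 184 x 12 mm (x, y, z), bottom of the stack, on the bench; two 14 mm through holes on its centre line at y = +78 and -78 mm, the same either way round (five dark drill bushes between them are flush inlays); about 0.35 kg; origin: centre of its underside; y along its length, z up
- fixture: fixed drilling fixture: plywood base 84 x 186 x 15 mm; dark raised bed 46 x 116 mm in its middle, top 23 mm above the bench; two steel dowels at y = +78 and -78 mm, 10 mm thick up to 62 mm above the bench, tapering to 4 mm at 75 mm. With the board on the bed the seated plate's underside is 43 mm up. Origin: centre of the base on the bench; y along the dowel line, the same either way round
- square_tray: square grey tray, fixed to the bench, 112 x 112 mm outside, 22 mm high, walls and floor 4 mm thick (inside 104 x 104 mm); origin: centre of its underside on the bench; x and y along its sides
- oblong_tray: oblong low grey tray, fixed to the bench, 150 x 100 mm outside (x, y), 13 mm high, walls and floor 4 mm thick (inside 142 x 92 mm); origin: centre of its underside on the bench; x along its 150 mm length, y across

How it is judged (in metres and radians):
At the end, for the whole second after the job is handed in: Small block and sanding block flat and right way up on their tray floors, within 20 mm of centre; board flat on the bed within 12 mm and 0.2 rad; plate over both dowels within 5 mm and 0.08 rad, flat on the board (underside 40 to 46 mm up); all released, at rest (horizontal distance between block and square_tray below 0.02 m and z of block in the frame of square_tray between 0.001 and 0.008 m and angle between each of block, sander's own z axis and vertical below 0.08 rad and horizontal distance between sander and oblong_tray below 0.02 m and z of sander in the frame of oblong_tray between 0.001 and 0.008 m and horizontal distance between board and fixture below 0.012 m and z of board in the frame of fixture between 0.02 and 0.026 m and angle between the y axis of board and the y axis of fixture, either way round below 0.2 rad and angle between board's own z axis and vertical below 0.06 rad and horizontal distance between plate and fixture below 0.005 m and z of plate in the frame of fixture between 0.04 and 0.046 m and angle between the y axis of plate and the y axis of fixture, either way round below 0.08 rad and angle between plate's own z axis and vertical below 0.04 rad and linear speed of each of plate, board, sander, block below 0.02 m/s); the robot touches nothing.
It also fails if it takes over 141 s, if anything falls off the work surface, if the arm or the gripper's body presses on something with over 40 N, if the wrist force passes 120 N, or if a joint passes its speed limit or range.

## Robot

A 6-joint arm with a two-finger parallel gripper is mounted at the origin on the work surface; the furniture and walls round the work are solid. World frame = base frame: x ahead of the robot, y to its left, z up, the work surface at z = 0. Lengths are in mm, angles in rad, forces in N, time in s.
With the tool pointing down it reaches from about 325 to 900 mm from the base axis. Payload 3.5 kg.
Tool frame: the origin (TCP) lies at the very end of the fingers, on their centre line; the grasp point (between the pads) lies ctrl.grip_depth behind it (ctrl.grip_depth is the distance from the TCP to the grasp point, in mm); z points along the fingers, y is the line along which they close (so a half turn about z gives the same grasp; the last joint's range is limited). The gripper opens to 85 mm and grips with 20 to 120 N. Pads are 22 mm wide; open, the fingers measure 114 mm over their backs; the gripper's body (76 mm by 85 mm) begins 54 mm behind the grasp point. The pads swing forward as they close: fully open they stand 13 mm farther back than shut.
Start: joints at [-0.103, 0.276, -0.026, 1.268, 0, 1.467], TCP at [624.997, -0.01, 231.313] pointing down, gripper open.
Joint ranges: [-3.12, 3.12], [-0.85, 1.88], [-1.08, 1.24], [-1.95, 2.15], [-1.57, 1.53], [-3.14, 3.14]. Speed limits (rad/s): [2.57, 2.57, 3.14, 3.14, 3.14, 3.14].

## Interface

Orientations are given as a rotation vector (axis times angle).
In Python, from rig import ctrl gives the robot as it stands. The module is installed in compiled form; this text tells all that it offers.
- The arm moves only by the tool apply_moves, never from a script. Its argument "series" is a list of rows, each a list of 2 entries, a list of its own where there are three numbers: the shift along the tool's x, y, z in m, then the turn about the tool's z in degrees. In form: [[[dx, dy, dz], yaw], ...]. A call has exactly 5 rows; each row is the pose to reach, as a shift and turn from the pose commanded when the call began, along the tool's axes at that moment; what a row does not reach only later rows make up. A row lasts 1/8 s, in which the tool goes at most 62.5 mm and 10.7 degrees, less where a joint would pass 70% of its speed; a pose out of reach is approached as far as the arm can. A call with a gripper value outside its range is refused whole. "claw" is the opening in per cent of the stroke, from 0 (shut) to 100 (fully open), set as the call begins (left out, the last holds). The fingers move at their own pace and stop on an object; the grip force is fixed at half the most. Time passes only in rows, so rows that repeat a pose let the fingers close, or fill a call up. It gives the time, the measured TCP pose, the force, the opening and the grip force at its end, in the units of the state.
- ctrl.sense(): the state, without advancing time (a new reading comes with each control period).
- ctrl.get_image(name): name is "scene" or "side" or "wrist"; returns the picture (400x640x3 uint8, red, green, blue); there is no depth.
- ctrl.camera_model(name): a dict with "fx", "fy", "cx", "cy" (pixels), "R" (3x3) and "t" (3): a world point X has camera coordinates R X + t; the wrist camera has in their place "mount" (4x4, takes a point from camera to tool coordinates, whose origin is the TCP and whose axes are the flange's). Camera axes: x right, y down, z forward; pixel columns grow to the right and rows downward; lengths in mm; the calibration is good to about 2 mm. A picture is of the moment at which its call begins: read the wrist's pose just before it. camera_model takes no time and is no camera call.
- ctrl.sign_off(): hands the job in; it is judged then, once.
Trained networks look in the newest picture that a camera, given by its name, has taken for a name from the list of things; names that differ only in an ending like _2 or _b are one class to them, and where a whole thing is asked for, a point or a joint stands for the part that bears it (a point fixed in the world has none). Each returns a list of dicts, best first, with "conf" (0 to 1); they miss things now and then, are a little off and sometimes report something else, mostly with a low value. They report only what shows in the picture. A call takes as long as a camera call.
- ctrl.trace(thing, camera): "region" (400x640 bool, what is visible of it) and "bbox" ([left, top, right, bottom] in pixels, round what is visible of it).
- ctrl.mark_of(thing, camera): "position" ([column, row] in pixels: a listed point, or the origin of a listed thing).
The state is a dict: "clock": time; "q": joint angles; "joint_vel": joint speeds; "effort": joint torques, N m; "ee_pos": TCP position; "tool_rot": TCP orientation; "wrist_force": force on the tool from outside, world axes, zero at the start; "ft_torque": the same for the moment, N m; "grip_width": opening from 0.0 (shut) to 1.0 (fully open); "finger_force": force on a finger pad.
Only numpy, scipy, OpenCV 4.12 (cv2) and the standard library are available. Lean on these libraries where they do the work, as an engineer would, in place of code of your own. Each camera call takes 0.05 s, during which the arm holds its last target. There are 200 camera calls.

## Working session

There is one attempt and no reset: what is moved stays moved. The work goes in short steps, Python scripts to look and compute and a tool call to move; the robot and the scene stay as the last step left them, time stands still between calls to the robot, and variables do not carry over. Pictures are saved under pics/ and viewed, at most 15 in all, crops included, and the job is handed in when it is done.

Besides the shell and the picture viewer there is one more tool, called after "Call:" as a command line: name --argument value ..., lists and objects as JSON in quotes. apply_moves: Moves the arm, as the interface text tells. Its arguments: {"type":"object","properties":{"series":{"type":"array","items":{"type":"array"}},"claw":{"type":"number"}},"required":["series"]}

```bash
mkdir -p pics; cat > h.py <<'E'
import numpy as np, cv2
from rig import ctrl
from scipy.spatial.transform import Rotation as Ro
def snap(cam,fn=None):
    im=ctrl.get_image(cam)
    if fn: cv2.imwrite('pics/'+fn,im[:,:,::-1])
    return im
def cam(name,st=None):
    m=ctrl.camera_model(name)
    K=np.array([[m['fx'],0,m['cx']],[0,m['fy'],m['cy']],[0,0,1]])
    if 'mount' in m:
        T=np.eye(4);T[:3,:3]=Ro.from_rotvec(st['tool_rot']).as_matrix();T[:3,3]=st['ee_pos']
        W=np.linalg.inv(T@np.array(m['mount']));return K,W[:3,:3],W[:3,3]
    return K,np.array(m['R']),np.array(m['t'])
def toz(px,z,C):
    K,R,t=C;px=np.atleast_2d(np.array(px,float))
    d=(R.T@np.linalg.inv(K)@np.c_[px,np.ones(len(px))].T).T;c=-R.T@t
    return c+d*((z-c[2])/d[:,2])[:,None]
def rect(region,z,C):
    """min-area rect of region outline projected to height z: centre, sizes, long-axis angle deg"""
    cs=cv2.findContours(region.astype(np.uint8),cv2.RETR_EXTERNAL,cv2.CHAIN_APPROX_NONE)[0]
    c=max(cs,key=cv2.contourArea)[:,0]
    (cx,cy),(w,h),a=cv2.minAreaRect(toz(c,z,C)[:,:2].astype(np.float32))
    if w>h:w,h,a=h,w,a+90
    return np.round([cx,cy,w,h,(a+90)%180],1)  # angle of long axis from world x
E
cat > a.py <<'E'
from h import *
s=ctrl.sense();print(s['ee_pos'],s['tool_rot'],s['grip_width'],s['wrist_force'],ctrl.grip_depth)
print(Ro.from_rotvec(s['tool_rot']).as_matrix().round(3)); print(ctrl.camera_model('wrist'))
tops=dict(block=119,sander=64+20-20+0,board=32,plate=12,fixture=15,square_tray=22,oblong_tray=13)
tops.update(block=12+20+32+35,sander=64)
for c in ['scene','side','wrist']:
    snap(c,f'0{c}.png');C=cam(c,s)
    print(c,(-C[1].T@C[2]).round())
    for n in tops:
        t=ctrl.trace(n,c);m=ctrl.mark_of(n,c)
        if t: print(n,round(t[0]['conf'],2),t[0]['bbox'],rect(t[0]['region'],tops[n],C))
        if m: print('   mark',round(m[0]['conf'],2),m[0]['position'])
E
python3 a.py
```

```text
[6.24210545e+02 6.93477503e-02 2.30141869e+02] [-2.22020511e+00 -2.22022027e+00  2.21624373e-03] 0.9990201666672569 [-0.69848192  0.31957662  0.59679668] 18.700000000000003
[[-0.     1.    -0.002]
 [ 1.     0.     0.   ]
 [ 0.    -0.002 -1.   ]]
{'fx': 349.68480906868007, 'fy': 349.68480906868007, 'cx': 323.08094303952197, 'cy': 205.6715275141072, 'mount': array([[-6.32884291e-04, -9.56527099e-01, -2.91642776e-01,
         7.38423566e+01],
       [ 9.99999799e-01, -6.14314923e-04, -1.55242293e-04,
         1.16961705e+00],
       [-3.06670493e-05, -2.91642816e-01,  9.56527295e-01,
        -1.41935447e+02],
       [ 0.00000000e+00,  0.00000000e+00,  0.00000000e+00,
         1.00000000e+00]])}
scene [-412.  721.  727.]
block 0.85 [260.8, 181.2, 287.2, 202.9] [582.2 166.7  57.3 121.5 149.9]
   mark 0.92 [270.7, 196.8]
sander 0.63 [245.6, 193.0, 291.8, 216.3] [591.6 172.8 116.6 120.   74.8]
   mark 0.87 [265.4, 208.6]
board 0.62 [246.9, 203.0, 294.9, 218.0] [590.5 180.6  70.  137.9  47.7]
   mark 0.61 [268.8, 212.7]
plate 0.88 [231.9, 205.8, 306.8, 231.8] [609.1 166.8  83.9 186.7  69.6]

[... 798 characters left out ...]
   90.3  197.6   73.9]
   mark 0.76 [236.3, 189.6]
   mark 0.69 [319.1, 195.2]
oblong_tray 0.72 [380.1, 150.2, 434.5, 203.7] [429.2 282.7 105.4 157.4   2.5]
   mark 0.85 [403.2, 177.4]
wrist [626.  74. 372.]
block 0.63 [269.1, 49.6, 323.7, 79.3] [605.7  97.   10.2  40.  166.6]
sander 0.87 [265.0, 17.0, 345.1, 67.5] [608.3 122.6  37.   61.3 169.4]
board 0.73 [270.2, 52.1, 325.0, 80.5] [601.1 102.7  13.1  50.1 166.4]
plate 0.82 [261.2, 53.7, 331.6, 106.2] [596.7  95.2  37.9  59.9 161.7]
fixture 0.61 [114.8, 257.3, 192.1, 335.4] [ 405.3 -139.1   65.2  132.4   44.1]
   mark 0.84 [153.6, 328.8]
square_tray 0.64 [87.4, 79.2, 214.8, 201.3] [457.1  34.  111.2 117.7 176.7]
   mark 0.82 [161.9, 137.8]
```

View pics/0side.png

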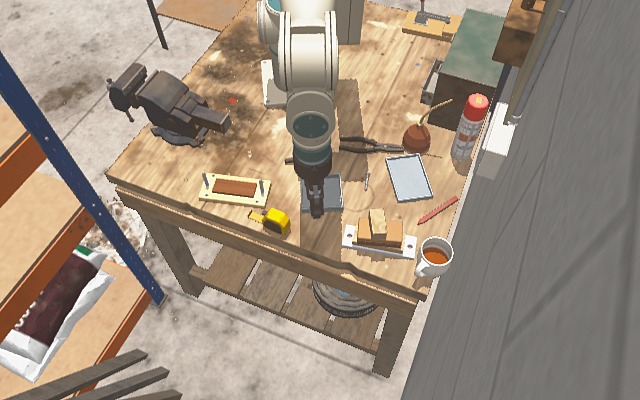

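View pics/0wrist.png

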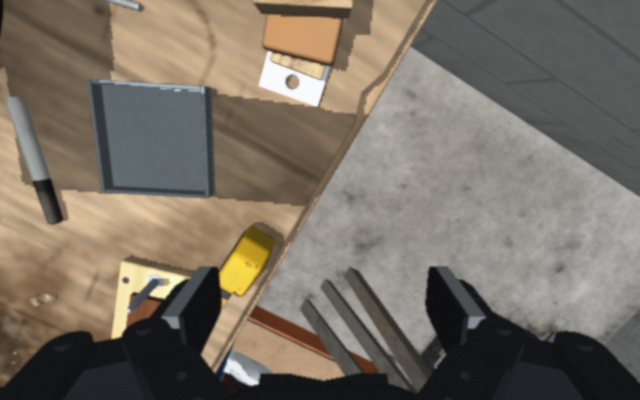

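Call:
apply_moves --series '[[[0.03, 0, -0.02], -10], [[0.07, 0, -0.02], -20], [[0.11, -0.003, -0.02], -30], [[0.15, -0.006, -0.02], -40], [[0.16, -0.006, -0.02], -50]]'

```text
clock: 2.88
ee_pos: [618.6, 162.4, 251.3]
tool_rot: [-1.062, -2.956, -0.001]
wrist_force: [-0.6, -0.6, -0.4]
grip_width: 1.0
finger_force: 0.0
```

Call:
apply_moves --series '[[[0, 0, 0], -10], [[0, 0, 0], -20], [[0, 0, 0], -21], [[0, 0, 0], -21], [[0, 0, 0], -21]]'

```text
clock: 3.5
ee_pos: [619.0, 159.9, 251.3]
tool_rot: [0.521, 3.098, 0.0]
wrist_force: [-0.6, 0.1, 0.2]
grip_width: 0.997
finger_force: 0.0
```

```bash
cat > look.py <<'E'
import sys
from h import *
# look.py file thing:z thing:z ...
s=ctrl.sense();R=Ro.from_rotvec(s['tool_rot']).as_matrix()
print('t',round(s['clock'],2),'tcp',s['ee_pos'].round(1) if hasattr(s['ee_pos'],'round') else s['ee_pos'],'ydir',np.degrees(np.arctan2(R[1,1],R[0,1])).round(1),'F',np.round(s['wrist_force'],1),'w',round(s['grip_width'],3),'q6',np.round(s['q'][5],2))
snap('wrist',sys.argv[1]);C=cam('wrist',s)
for a in sys.argv[2:]:
    n,z=a.split(':');z=float(z)
    for t in ctrl.trace(n,'wrist')[:1]: 
        r=rect(t['region'],z,C);d=R.T@(np.array([r[0],r[1],z])-s['ee_pos'])
        print(n,round(t['conf'],2),np.round(t['bbox']),r,'tool shift',d.round(1))
    for m in ctrl.mark_of(n,'wrist')[:1]: print('  mark',round(m['conf'],2),np.round(m['position']))
E
python3 look.py 1.png block:99 sander:64 board:32 plate:12
```

```text
t 3.5 tcp [619.  159.9 251.3] ydir 70.9 F [-0.6  0.1  0.2] w 0.997 q6 0.48
block 0.7 [283. 134. 344. 224.] [610.3 154.6  38.3  72.6 177.7] tool shift [  6.5  -7.8 152.3]
  mark 0.64 [314. 172.]
sander 0.92 [268. 136. 384. 210.] [620.6 191.6  50.1  63.7 167. ] tool shift [  8.9  30.5 187.3]
  mark 0.73 [326. 170.]
board 0.92 [262. 147. 390. 199.] [640.  220.5   7.2  50.3 163.6] tool shift [  0.   64.1 219.3]
plate 0.61 [242. 140. 415. 194.] [644.8 237.1  34.7  62.2 164.7] tool shift [  0.9  81.4 239.3]
  mark 0.71 [312. 172.]
```

View pics/1.png

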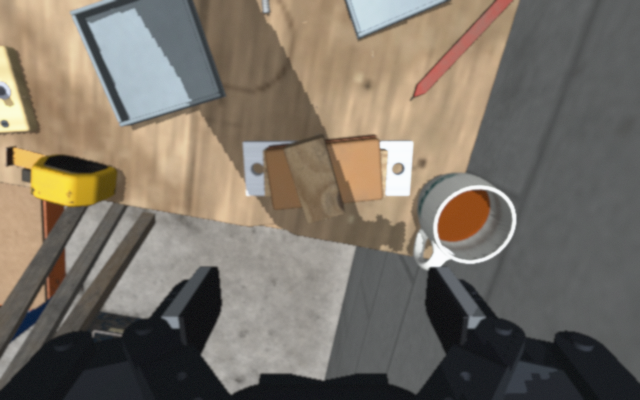

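Call:
apply_moves --series '[[[0.003, -0.004, 0.03], -9], [[0.005, -0.008, 0.07], -17], [[0.005, -0.008, 0.11], -17], [[0.005, -0.008, 0.15], -17], [[0.005, -0.008, 0.165], -17]]'

```text
clock: 4.58
ee_pos: [609.5, 153.7, 83.5]
tool_rot: [-0.055, -3.136, 0.001]
wrist_force: [-0.5, -0.1, -0.5]
grip_width: 1.002
finger_force: 0.0
```

Call:
apply_moves --series '[[[0, 0, 0.01], 0], [[0, 0, 0.016], 0], [[0, 0, 0.016], 0], [[0, 0, 0.016], 0], [[0, 0, 0.016], 0]]'

```text
clock: 5.2
ee_pos: [612.3, 154.2, 71.2]
tool_rot: [0.055, 3.14, 0.0]
wrist_force: [0.4, 0.3, 0.9]
grip_width: 1.0
finger_force: 0.0
```

Call:
apply_moves --series '[[[0, 0, 0], 0], [[0, 0, 0], 0], [[0, 0, 0], 0], [[0, 0, 0], 0], [[0, 0, 0], 0]]' --claw 0

```text
clock: 5.82
ee_pos: [612.0, 154.1, 70.5]
tool_rot: [0.055, 3.141, 0.0]
wrist_force: [0.5, 0.8, 1.7]
grip_width: 0.401
finger_force: 60.9
```

Call:
apply_moves --series '[[[0, 0, -0.02], 0], [[0, 0, -0.05], 0], [[0, 0, -0.08], 0], [[0.01, -0.005, -0.1], 0], [[0.03, -0.02, -0.11], 0]]'

```text
clock: 6.45
ee_pos: [581.1, 135.1, 181.4]
tool_rot: [0.054, 3.14, 0.0]
wrist_force: [0.3, 0.8, -0.8]
grip_width: 0.401
finger_force: 60.7
```

Call:
apply_moves --series '[[[0.03, -0.02, 0], 0], [[0.06, -0.05, 0], 0], [[0.09, -0.08, 0], 0], [[0.095, -0.09, 0], 0], [[0.095, -0.09, 0], 0]]'

```text
clock: 7.08
ee_pos: [482.4, 48.1, 180.2]
tool_rot: [0.057, 3.141, 0.0]
wrist_force: [0.5, 0.5, 0.1]
grip_width: 0.402
finger_force: 60.7
```

```bash
python3 look.py 2.png block:100 square_tray:22 fixture:15 oblong_tray:13 sander:64
```

```text
t 7.08 tcp [482.4  48.1 180.2] ydir 87.9 F [0.5 0.5 0.1] w 0.402 q6 0.0
block 0.95 [272. 190. 373. 379.] [542.7  45.7  69.  151.6 177.9] tool shift [-60.3  -0.2  80.2]
square_tray 0.8 [241.  83. 374. 218.] [452.9  33.9 111.3 111.8 176.7] tool shift [ 29.  -15.3 158.2]
  mark 0.81 [307. 149.]
fixture 0.9 [  1.  56. 150. 181.] [ 420.6 -164.    84.1  122.7   73.3] tool shift [  54.1 -214.2  165.1]
  mark 0.72 [ 44. 113.]
oblong_tray 0.8 [523.  12. 640. 200.] [428.7 277.9 106.4 149.8   3.1] tool shift [ 62.  227.7 167.3]
  mark 0.72 [582. 113.]
sander 0.77 [406. 284. 528. 375.] [581.3 166.1  29.8 116.8  71.1] tool shift [-94.6 121.5 116.2]
  mark 0.78 [450. 322.]
```

View pics/2.png

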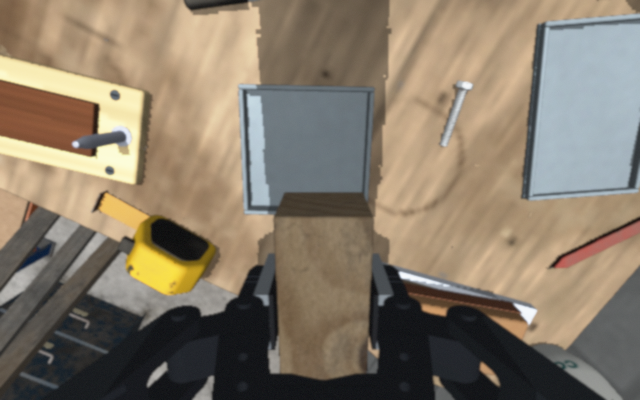

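Call:
apply_moves --series '[[[0.014, -0.008, 0.02], 0], [[0.028, -0.015, 0.06], 0], [[0.028, -0.015, 0.1], 0], [[0.028, -0.015, 0.13], 0], [[0.028, -0.015, 0.15], 0]]'

```text
clock: 8.25
ee_pos: [453.5, 34.5, 28.8]
tool_rot: [-0.055, -3.139, -0.0]
wrist_force: [0.6, 0.4, -0.9]
grip_width: 0.403
finger_force: 60.7
```

Call:
apply_moves --series '[[[0, 0, 0.006], 0], [[0, 0, 0.012], 0], [[0, 0, 0.016], 0], [[0, 0, 0.018], 0], [[0, 0, 0.018], 0]]'

```text
clock: 8.88
ee_pos: [454.6, 34.5, 12.6]
tool_rot: [0.055, 3.141, -0.0]
wrist_force: [-0.0, -0.7, 0.4]
grip_width: 0.403
finger_force: 60.7
```

Call:
apply_moves --series '[[[0, 0, 0.0015], 0], [[0, 0, 0.0015], 0], [[0, 0, 0.0015], 0], [[0, 0, 0.0015], 0], [[0, 0, 0.0015], 0]]'

```text
clock: 9.5
ee_pos: [454.4, 34.5, 10.8]
tool_rot: [0.055, 3.141, -0.0]
wrist_force: [-1.1, 1.1, -0.3]
grip_width: 0.399
finger_force: 60.7
```

Call:
apply_moves --series '[[[0, 0, 0], 0], [[0, 0, 0], 0], [[0, 0, -0.01], 0], [[0, 0, -0.05], 0], [[0, 0, -0.1], 0]]' --claw 60

```text
clock: 10.12
ee_pos: [453.2, 34.5, 111.6]
tool_rot: [-0.055, -3.139, -0.0]
wrist_force: [1.3, 0.7, -0.2]
grip_width: 0.602
finger_force: 0.0
```

Call:
apply_moves --series '[[[0, 0, -0.05], -8], [[-0.04, 0.03, -0.09], -16], [[-0.08, 0.06, -0.1], -25], [[-0.12, 0.1, -0.1], -35], [[-0.16, 0.12, -0.1], -45]]' --claw 100

```text
clock: 10.75
ee_pos: [619.8, 150.8, 212.1]
tool_rot: [-1.162, 2.917, -0.0]
wrist_force: [0.4, 0.4, 0.6]
grip_width: 1.0
finger_force: 0.0
```

Call:
apply_moves --series '[[[0, 0, 0], -10], [[0, 0, 0], -20], [[0, 0, 0], -28], [[0, 0, 0], -28], [[0, 0, 0], -28]]'

```text
clock: 11.38
ee_pos: [618.4, 148.8, 211.2]
tool_rot: [-1.822, 2.559, -0.0]
wrist_force: [0.9, 0.5, -0.4]
grip_width: 1.0
finger_force: 0.0
```

```bash
python3 look.py 3.png sander:64 board:32 plate:12 ; python3 - <<'E'
from h import *
snap('side')
for n in ['block','square_tray']: print(n,[(t['conf'],np.round(t['bbox'])) for t in ctrl.trace(n,'side')[:1]])
m=ctrl.mark_of('block','side');print(m[:1], toz([m[0]['position']],4,cam('side')) if m else '')
E
```

```text
t 11.38 tcp [618.4 148.8 211.2] ydir 160.9 F [ 0.9  0.5 -0.4] w 1.0 q6 -1.1
sander 0.61 [292. 134. 370. 264.] [615.6 159.8  60.7 111.3  77. ] tool shift [ -9.4   6.3 147.2]
  mark 0.94 [334. 198.]
board 0.96 [298. 120. 351. 254.] [601.6 104.   14.1  48.8 160.9] tool shift [ 47.9   1.3 179.2]
plate 0.87 [296. 100. 363. 274.] [595.8  92.   32.1  59.5 159.6] tool shift [ 61.1   2.9 199.2]
block [(0.78, array([315., 177., 329., 203.]))]
square_tray [(0.86, array([300., 171., 344., 212.]))]
[{'position': [321.3, 193.4], 'conf': 0.87}] [[449.17425533  36.04119264   4.        ]]
```

View pics/3.png

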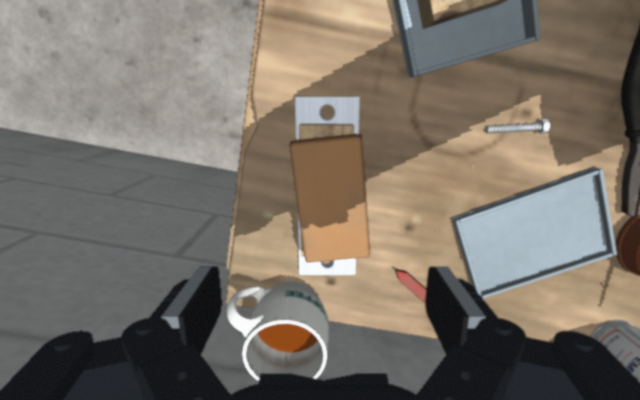

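Call:
apply_moves --series '[[[-0.004, 0.003, 0.03], -6], [[-0.009, 0.006, 0.06], -6], [[-0.009, 0.006, 0.1], -6], [[-0.009, 0.006, 0.14], -6], [[-0.009, 0.006, 0.158], -6]]'

```text
clock: 12.55
ee_pos: [613.8, 159.0, 50.2]
tool_rot: [1.953, -2.456, -0.003]
wrist_force: [0.9, 0.5, 0.0]
grip_width: 1.001
finger_force: 0.0
```

Call:
apply_moves --series '[[[0, 0, 0.008], 0], [[0, 0, 0.016], 0], [[0, 0, 0.016], 0], [[0, 0, 0.016], 0], [[0, 0, 0.016], 0]]'

```text
clock: 13.18
ee_pos: [616.4, 159.4, 37.7]
tool_rot: [-1.955, 2.458, -0.001]
wrist_force: [1.1, -0.1, 0.7]
grip_width: 1.002
finger_force: 0.0
```

Call:
apply_moves --series '[[[0, 0, 0], 0], [[0, 0, 0], 0], [[0, 0, 0], 0], [[0, 0, 0], 0], [[0, 0, 0], 0]]' --claw 0

```text
clock: 13.8
ee_pos: [616.4, 159.4, 37.5]
tool_rot: [-1.955, 2.458, -0.001]
wrist_force: [-0.7, 0.3, 5.9]
grip_width: 0.706
finger_force: 66.9
```

Call:
apply_moves --series '[[[0, 0, -0.02], 0], [[0, 0, -0.05], 0], [[0, 0, -0.09], 0], [[0, 0, -0.13], 0], [[-0.01, 0.02, -0.15], 8]]'

```text
clock: 14.42
ee_pos: [600.5, 173.2, 190.3]
tool_rot: [-1.77, 2.59, -0.003]
wrist_force: [-0.1, 0.3, -0.8]
grip_width: 0.706
finger_force: 66.3
```

Call:
apply_moves --series '[[[-0.015, 0.03, 0], 9], [[-0.03, 0.06, 0], 17], [[-0.045, 0.09, 0], 25], [[-0.055, 0.13, 0], 33], [[-0.065, 0.16, 0], 40]]'

```text
clock: 15.05
ee_pos: [470.4, 292.0, 187.1]
tool_rot: [0.781, -3.042, 0.0]
wrist_force: [0.3, -0.0, 0.0]
grip_width: 0.702
finger_force: 66.3
```

Call:
apply_moves --series '[[[0, 0, 0], 9], [[0, 0, 0], 18], [[0, 0, 0], 26], [[0, 0, 0], 26], [[0, 0, 0], 26]]'

```text
clock: 15.68
ee_pos: [472.3, 291.4, 187.0]
tool_rot: [0.085, -3.14, 0.0]
wrist_force: [-0.6, 0.3, -0.6]
grip_width: 0.712
finger_force: 66.3
```

```bash
python3 look.py 4.png sander:180 oblong_tray:13 board:32 plate:12
```

```text
t 15.68 tcp [472.3 291.4 187. ] ydir 93.1 F [-0.6  0.3 -0.6] w 0.712 q6 0.38
sander 0.61 [239. 157. 410. 386.] [482.  291.6  76.  120.    3.1] tool shift [-9.7 -0.3  7. ]
  mark 0.9 [324. 276.]
oblong_tray 0.93 [259.  40. 379. 158.] [400.6 282.4  94.3 101.   93.1] tool shift [ 72.   -5.1 174. ]
  mark 0.69 [318. 131.]
board 0.92 [115. 274. 249. 359.] [600.2 136.8  54.8  69.   70.6] tool shift [-119.4 -161.3  155. ]
  mark 0.82 [190. 317.]
plate 0.81 [103. 259. 251. 356.] [601.8 122.5  69.1  93.6  70.8] tool shift [-120.2 -175.6  175. ]
```

View pics/4.png

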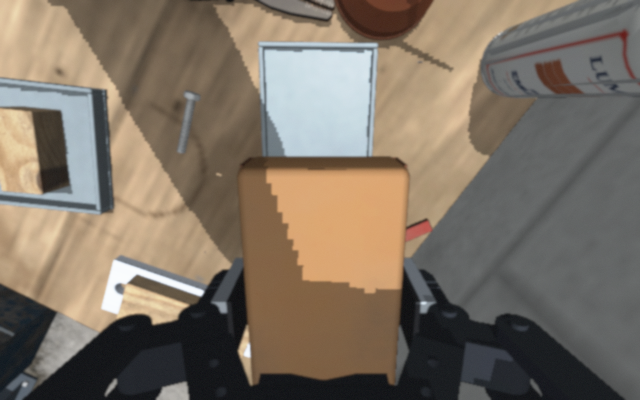

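Call:
apply_moves --series '[[[0.015, -0.002, 0.02], 0], [[0.035, -0.005, 0.05], 0], [[0.046, -0.007, 0.09], 0], [[0.046, -0.007, 0.13], 0], [[0.046, -0.007, 0.15], 0]]'

```text
clock: 16.75
ee_pos: [425.0, 281.3, 34.6]
tool_rot: [0.083, -3.137, 0.002]
wrist_force: [-0.8, -0.1, 0.5]
grip_width: 0.708
finger_force: 66.3
```

Call:
apply_moves --series '[[[0, 0, 0.01], 0], [[0, 0, 0.018], 0], [[0, 0, 0.024], 0], [[0, 0, 0.026], 0], [[0, 0, 0.026], 0]]'

```text
clock: 17.38
ee_pos: [427.2, 282.3, 11.1]
tool_rot: [-0.082, 3.14, 0.0]
wrist_force: [0.1, 0.4, -0.7]
grip_width: 0.71
finger_force: 66.3
```

Call:
apply_moves --series '[[[0, 0, 0.0012], 0], [[0, 0, 0.0012], 0], [[0, 0, 0.0012], 0], [[0, 0, 0.0012], 0], [[0, 0, 0.0012], 0]]'

```text
clock: 18.0
ee_pos: [426.8, 282.2, 9.6]
tool_rot: [-0.082, 3.14, 0.0]
wrist_force: [-0.1, -0.4, -1.0]
grip_width: 0.708
finger_force: 66.3
```

Call:
apply_moves --series '[[[0, 0, 0], 0], [[0, 0, 0], 0], [[0, 0, -0.01], 0], [[0, 0, -0.04], 0], [[0, 0, -0.09], 0]]' --claw 86

```text
clock: 18.62
ee_pos: [425.3, 281.4, 99.6]
tool_rot: [0.082, -3.137, 0.002]
wrist_force: [0.2, 0.5, 0.0]
grip_width: 0.861
finger_force: 0.0
```

Call:
apply_moves --series '[[[0, 0, -0.05], -8], [[-0.04, -0.03, -0.09], -16], [[-0.08, -0.06, -0.09], -25], [[-0.13, -0.1, -0.09], -35], [[-0.18, -0.14, -0.09], -44]]' --claw 100

```text
clock: 19.25
ee_pos: [613.0, 152.5, 191.0]
tool_rot: [-1.26, 2.876, -0.0]
wrist_force: [1.0, 1.3, -0.6]
grip_width: 1.001
finger_force: 0.0
```

Call:
apply_moves --series '[[[0, 0, 0], -9], [[0, 0, 0], -18], [[0, 0, 0], -24], [[0, 0, 0], -24], [[0, 0, 0], -24]]'

```text
clock: 19.88
ee_pos: [611.4, 153.6, 190.0]
tool_rot: [-1.822, 2.559, -0.0]
wrist_force: [0.3, -0.8, -0.6]
grip_width: 1.003
finger_force: 0.0
```

```bash
python3 look.py 5.png board:32 plate:12 ; python3 - <<'E'
from h import *
for c in ['side','scene']:
    snap(c)
    m=ctrl.mark_of('sander',c);print(m[:1], toz([m[0]['position']],4,cam(c)) if m else '')
    m=ctrl.mark_of('fixture',c);print(m[:1], toz([m[0]['position']],0,cam(c)) if m else '')
E
```

```text
t 19.88 tcp [611.4 153.6 190. ] ydir 160.9 F [ 0.3 -0.8 -0.6] w 1.003 q6 -1.09
board 0.88 [289. 122. 347. 268.] [620.9 160.4  51.3 131.6  70.7] tool shift [ -9.5  -6.7 158. ]
  mark 0.79 [317. 195.]
plate 0.63 [283.  95. 356. 286.] [620.4 163.6  61.4 184.3  71.2] tool shift [-12.4  -5.2 178. ]
  mark 0.58 [536. 240.]
[{'position': [411.9, 179.0], 'conf': 0.76}] [[432.53330141 293.54885509   4.        ]]
[] 
[{'position': [267.9, 265.8], 'conf': 0.98}] [[430.88673332 277.29161844   4.        ]]
[{'position': [414.6, 205.2], 'conf': 0.91}] [[ 423.79209294 -206.05148388    0.        ]]
```

View pics/5.png

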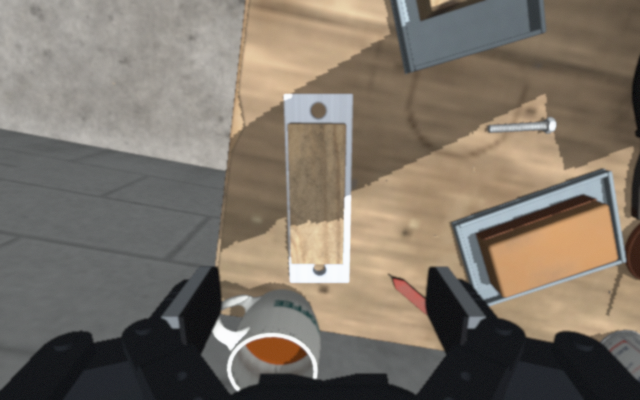

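Call:
apply_moves --series '[[[-0.005, -0.003, 0.03], 0], [[-0.009, -0.007, 0.06], 0], [[-0.009, -0.007, 0.1], 0], [[-0.009, -0.007, 0.14], 0], [[-0.009, -0.007, 0.158], 0]]'

```text
clock: 21.05
ee_pos: [619.0, 159.5, 28.9]
tool_rot: [1.822, -2.554, -0.003]
wrist_force: [-0.6, -0.5, -0.2]
grip_width: 1.003
finger_force: 0.0
```

Call:
apply_moves --series '[[[0, 0, 0.008], 0], [[0, 0, 0.014], 0], [[0, 0, 0.018], 0], [[0, 0, 0.018], 0], [[0, 0, 0.018], 0]]'

```text
clock: 21.68
ee_pos: [621.5, 159.9, 14.3]
tool_rot: [-1.824, 2.557, -0.001]
wrist_force: [0.2, -0.8, 0.2]
grip_width: 1.0
finger_force: 0.0
```

Call:
apply_moves --series '[[[0, 0, 0], 0], [[0, 0, 0], 0], [[0, 0, 0], 0], [[0, 0, 0], 0], [[0, 0, 0], 0]]' --claw 0

```text
clock: 22.3
ee_pos: [621.6, 159.9, 14.2]
tool_rot: [-1.824, 2.557, -0.001]
wrist_force: [-0.3, -1.0, 3.8]
grip_width: 0.569
finger_force: 65.0
```

Call:
apply_moves --series '[[[0, 0, -0.02], 0], [[0, 0, -0.06], 0], [[0, 0, -0.11], 0], [[0.01, 0.002, -0.15], 0], [[0.03, 0.008, -0.18], 0]]'

```text
clock: 22.92
ee_pos: [604.3, 134.2, 196.7]
tool_rot: [-1.824, 2.555, -0.002]
wrist_force: [-0.7, 0.0, -1.2]
grip_width: 0.57
finger_force: 64.5
```

Call:
apply_moves --series '[[[0.04, 0.01, -0.005], 0], [[0.09, 0.025, -0.005], 0], [[0.14, 0.04, -0.005], -1], [[0.19, 0.055, -0.005], -2], [[0.225, 0.063, -0.005], -2.5]]'

```text
clock: 23.55
ee_pos: [468.7, -59.3, 199.1]
tool_rot: [1.879, -2.517, -0.0]
wrist_force: [0.9, -0.5, -0.9]
grip_width: 0.569
finger_force: 64.5
```

Call:
apply_moves --series '[[[0.01, 0, 0], 0], [[0.01, 0, 0], 0], [[0.01, 0, 0], 0], [[0.01, 0, 0], 0], [[0.01, 0, 0], 0]]'

```text
clock: 24.18
ee_pos: [468.3, -67.2, 198.5]
tool_rot: [1.881, -2.516, -0.0]
wrist_force: [0.1, -0.6, -1.2]
grip_width: 0.576
finger_force: 64.5
```

```bash
python3 look.py 6.png board:200 fixture:15 plate:12
```

```text
t 24.18 tcp [468.3 -67.2 198.5] ydir 163.6 F [ 0.1 -0.6 -1.2] w 0.576 q6 -1.56
board 0.68 [249. 125. 392. 381.] [468.5 -70.5  56.6 122.1  73.6] tool shift [ 3.1 -1.1 -1.5]
  mark 0.93 [322. 268.]
fixture 0.85 [298.   0. 396. 125.] [ 423.3 -160.7   83.7  101.7   74.2] tool shift [102.4  16.7 183.5]
  mark 0.86 [346.  17.]
```

View pics/6.png

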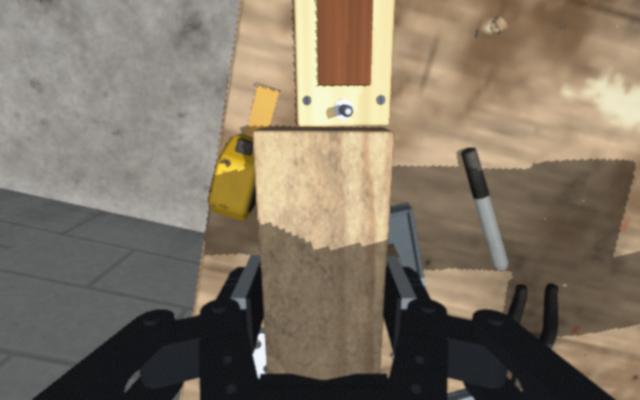

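```bash
python3 - <<'E'
from h import *
s=ctrl.sense();C=cam('wrist',s)
print('dowel tip z75',toz([[347,111]],75,C).round(1),'screws z15',toz([[306,100],[380,100]],15,C).round(1),'edge',toz([[299,124],[390,126]],15,C).round(1),'bed edge z23',toz([[318,85],[371,86]],23,C).round(1))
print('board front top',toz([[255,128],[391,130]],216.5,C).round(1))
E
```

```text
dowel tip z75 [[ 433.6 -126.6   75. ]] screws z15 [[ 462.9 -143.3   15. ]
 [ 399.6 -124.5   15. ]] edge [[ 475.2 -125.2   15. ]
 [ 396.3  -99.9   15. ]] bed edge z23 [[ 448.9 -152.    23. ]
 [ 405.5 -138.3   23. ]]
board front top [[ 473.5 -136.8  216.5]
 [ 428.4 -122.7  216.5]]
```

Call:
apply_moves --series '[[[0.03, 0.004, 0], 0], [[0.07, 0.009, 0], 0], [[0.11, 0.014, 0], 0], [[0.135, 0.017, 0], 0], [[0.145, 0.017, 0], 0]]'

```text
clock: 25.15
ee_pos: [410.1, -203.1, 198.7]
tool_rot: [-1.877, 2.519, -0.0]
wrist_force: [1.3, 0.2, -1.7]
grip_width: 0.571
finger_force: 64.5
```

Call:
apply_moves --series '[[[0, 0, 0.02], 0], [[0, 0, 0.05], 0], [[0, 0, 0.09], 0], [[0, 0, 0.1], 0], [[0, 0, 0.1], 0]]'

```text
clock: 25.78
ee_pos: [410.5, -201.5, 98.5]
tool_rot: [1.88, -2.516, -0.002]
wrist_force: [1.0, -0.3, -0.9]
grip_width: 0.575
finger_force: 64.4
```

```bash
python3 look.py 7.png board:116 fixture:15
```

```text
t 25.77 tcp [ 410.5 -201.5   98.5] ydir 163.5 F [ 1.  -0.3 -0.9] w 0.575 q6 -1.88
board 0.92 [253. 128. 392. 382.] [ 408.4 -212.4   49.9  107.9   73.7] tool shift [ 11.   -1.1 -17.5]
  mark 0.77 [322. 269.]
fixture 0.9 [257.  68. 394. 127.] [ 391.  -273.3   34.4   82.9  163.9] tool shift [74.4 -1.8 83.4]
```

View pics/7.png

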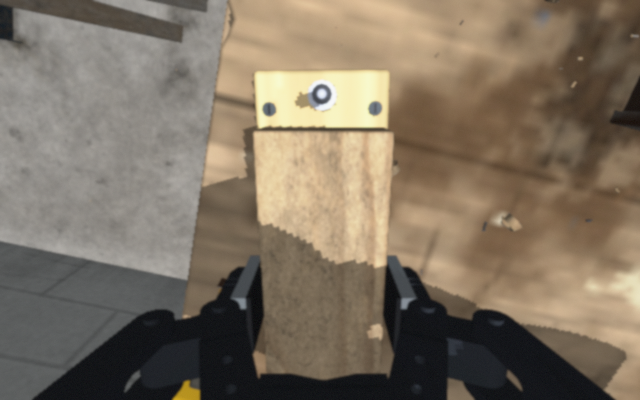

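Call:
apply_moves --series '[[[-0.002, 0, 0.02], 0], [[-0.002, 0, 0.04], 0], [[-0.002, 0, 0.06], 0], [[-0.002, 0, 0.07], 0], [[-0.002, 0, 0.071], 0]]'

```text
clock: 26.65
ee_pos: [411.0, -200.1, 27.6]
tool_rot: [1.88, -2.517, -0.001]
wrist_force: [-0.4, -0.9, -1.3]
grip_width: 0.573
finger_force: 64.5
```

Call:
apply_moves --series '[[[0, 0, 0.001], 0], [[0, 0, 0.002], 0], [[0, 0, 0.002], 0], [[0, 0, 0.002], 0], [[0, 0, 0.002], 0]]'

```text
clock: 27.28
ee_pos: [411.1, -200.1, 25.7]
tool_rot: [-1.88, 2.517, -0.0]
wrist_force: [1.0, -0.2, -0.9]
grip_width: 0.57
finger_force: 64.5
```

Call:
apply_moves --series '[[[0, 0, 0], 0], [[0, 0, 0], 0], [[0, 0, 0], 0], [[0, 0, -0.005], 0], [[0, 0, -0.02], 0]]' --claw 85

```text
clock: 27.9
ee_pos: [410.4, -199.6, 45.7]
tool_rot: [1.879, -2.517, -0.003]
wrist_force: [1.1, -0.3, -0.2]
grip_width: 0.85
finger_force: 0.0
```

Call:
apply_moves --series '[[[0, 0, -0.04], 0], [[0, 0, -0.09], 0], [[0, 0, -0.14], 0], [[0, 0, -0.17], 0], [[0, 0, -0.17], 0]]'

```text
clock: 28.52
ee_pos: [413.2, -201.5, 219.8]
tool_rot: [-1.878, 2.515, -0.012]
wrist_force: [0.1, 0.1, -1.4]
grip_width: 0.85
finger_force: 0.0
```

```bash
python3 look.py 8.png board:43 fixture:15
```

```text
t 28.52 tcp [ 413.2 -201.5  219.8] ydir 163.5 F [ 0.1  0.1 -1.4] w 0.85 q6 -1.88
board 0.91 [301. 114. 356. 252.] [ 412.5 -199.9   50.3  131.    73.4] tool shift [ -1.8   2.5 176.8]
  mark 0.66 [322. 180.]
fixture 0.68 [285.  81. 373. 274.] [ 413.6 -193.2   83.4  201.6   74.1] tool shift [ -8.6   3.5 204.8]
```

View pics/8.png

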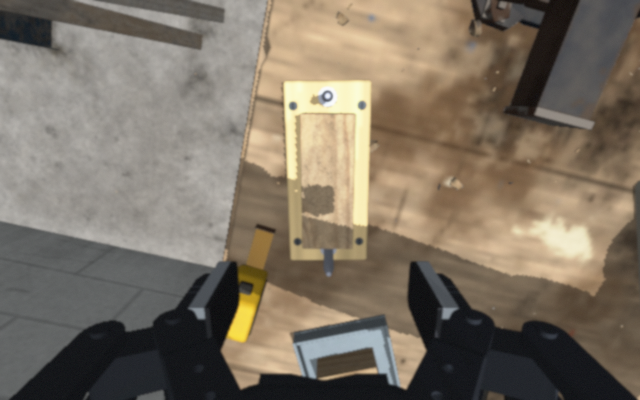

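```bash
python3 - <<'E'
from h import *
s=ctrl.sense();im=snap('wrist');C=cam('wrist',s);np.save('C.npy',np.hstack([C[0],C[1],C[2][:,None]]))
print(s['ee_pos'],s['tool_rot'])
a=im[80:120,297:357];b=im[235:295,297:357]
v=np.vstack([cv2.resize(a,None,fx=6,fy=6,interpolation=0),cv2.resize(b,None,fx=6,fy=6,interpolation=0)])
cv2.imwrite('pics/9.png',v[:,:,::-1])
E
```

```text
[ 410.05211177 -199.41245581  214.23812677] [ 1.8790702  -2.51640621 -0.00431814]
```

View pics/9.png

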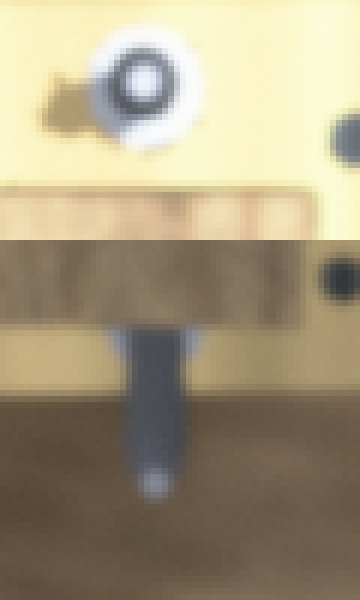

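```bash
python3 - <<'E'
from h import *
A=np.load('C.npy');C=(A[:,:3],A[:,3:6],A[:,6])
p=toz([[320,93.2],[322.2,275.2]],75,C);print(p,p.mean(0),np.linalg.norm(p[0]-p[1]),np.degrees(np.arctan2(*(p[1]-p[0])[[1,0]])))
E
```

```text
[[ 390.80280253 -275.82692864   75.        ]
 [ 433.39091304 -126.87238914   75.        ]] [ 412.09685778 -201.34965889   75.        ] 154.9232132197857 74.04405310430242
```

Call:
apply_moves --series '[[[-0.03, -0.008, 0], 0], [[-0.08, -0.02, 0], 0], [[-0.13, -0.033, 0], 0], [[-0.18, -0.046, 0], 0], [[-0.23, -0.06, 0], 0]]' --claw 100

```text
clock: 29.45
ee_pos: [533.9, 5.0, 214.4]
tool_rot: [1.879, -2.516, -0.002]
wrist_force: [0.9, 0.5, 0.8]
grip_width: 1.001
finger_force: 0.0
```

Call:
apply_moves --series '[[[-0.05, -0.013, 0], 1], [[-0.1, -0.026, 0], 2], [[-0.14, -0.036, 0], 2.5], [[-0.165, -0.042, 0], 2.5], [[-0.168, -0.043, 0], 2.5]]'

```text
clock: 30.08
ee_pos: [622.8, 153.6, 213.9]
tool_rot: [1.826, -2.554, -0.002]
wrist_force: [0.1, -0.6, 0.1]
grip_width: 0.999
finger_force: 0.0
```

Call:
apply_moves --series '[[[0, 0, 0], 0], [[0, 0, 0], 0], [[0, 0, 0], 0], [[0, 0, 0], 0], [[0, 0, 0], 0]]'

```text
clock: 30.7
ee_pos: [622.9, 152.0, 215.8]
tool_rot: [-1.824, 2.558, -0.0]
wrist_force: [0.2, 0.4, 0.3]
grip_width: 1.002
finger_force: 0.0
```

```bash
python3 look.py 10.png plate:12 ; python3 - <<'E'
from h import *
im=cv2.imread('pics/10.png')
cv2.imwrite('pics/10c.png',cv2.resize(im[60:310,250:400],None,fx=2.4,fy=2.4,interpolation=cv2.INTER_CUBIC))
E
```

```text
t 30.7 tcp [622.9 152.  215.8] ydir 161.0 F [0.2 0.4 0.3] w 1.002 q6 -1.1
plate 0.92 [300.  96. 365. 271.] [620.7 163.7  59.9 182.9  71. ] tool shift [-10.4   5.9 203.8]
  mark 0.69 [331. 185.]
```

View pics/10c.png

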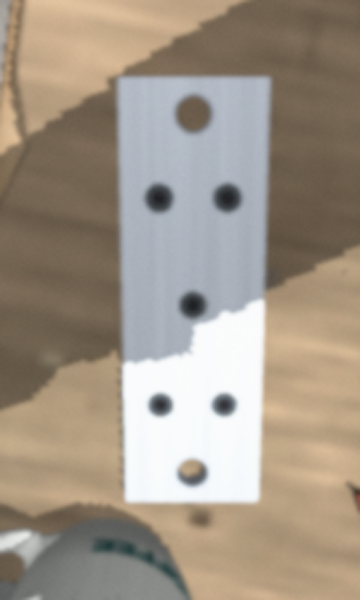

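Call:
apply_moves --series '[[[-0.005, 0.003, 0.03], 0], [[-0.01, 0.006, 0.07], 0], [[-0.01, 0.006, 0.12], 0], [[-0.01, 0.006, 0.16], 0], [[-0.01, 0.006, 0.195], 0]]'

```text
clock: 31.48
ee_pos: [619.9, 163.7, 18.9]
tool_rot: [1.824, -2.557, -0.001]
wrist_force: [0.8, 0.3, -0.7]
grip_width: 1.0
finger_force: 0.0
```

Call:
apply_moves --series '[[[0, 0, 0.01], 0], [[0, 0, 0.018], 0], [[0, 0, 0.023], 0], [[0, 0, 0.023], 0], [[0, 0, 0.023], 0]]'

```text
clock: 32.1
ee_pos: [621.3, 163.8, -1.4]
tool_rot: [-1.823, 2.556, -0.001]
wrist_force: [0.3, -0.1, -0.4]
grip_width: 1.0
finger_force: 0.0
```

Call:
apply_moves --series '[[[0, 0, 0], 0], [[0, 0, 0], 0], [[0, 0, 0], 0], [[0, 0, 0], 0], [[0, 0, 0], 0]]' --claw 0

```text
clock: 32.72
ee_pos: [621.2, 163.8, -1.4]
tool_rot: [-1.824, 2.557, -0.001]
wrist_force: [-0.5, -0.2, 5.2]
grip_width: 0.679
finger_force: 66.6
```

Call:
apply_moves --series '[[[0, 0, -0.01], 0], [[0, 0, -0.03], 0], [[0, 0, -0.07], 0], [[0, 0, -0.12], 0], [[0, 0, -0.15], 0]]'

```text
clock: 33.35
ee_pos: [621.7, 163.9, 151.5]
tool_rot: [-1.822, 2.555, -0.003]
wrist_force: [0.9, 0.4, -5.1]
grip_width: 0.678
finger_force: 65.9
```

Call:
apply_moves --series '[[[0.02, 0.004, -0.01], 0], [[0.06, 0.012, -0.01], 0], [[0.11, 0.021, -0.01], 0], [[0.16, 0.031, -0.01], -1], [[0.21, 0.04, -0.01], -2]]'

```text
clock: 33.98
ee_pos: [511.0, -23.5, 156.4]
tool_rot: [1.868, -2.523, -0.003]
wrist_force: [0.2, -0.1, -4.0]
grip_width: 0.681
finger_force: 65.8
```

Call:
apply_moves --series '[[[0.05, 0.011, 0], -0.5], [[0.1, 0.022, 0], -1], [[0.15, 0.037, 0], -1], [[0.185, 0.043, 0], -1], [[0.201, 0.046, 0], -1]]'

```text
clock: 34.6
ee_pos: [408.8, -201.4, 156.7]
tool_rot: [1.886, -2.511, -0.004]
wrist_force: [0.7, 1.1, -4.5]
grip_width: 0.68
finger_force: 65.9
```

Call:
apply_moves --series '[[[0, 0, 0.01], 0], [[0, 0, 0.03], 0], [[0, 0, 0.05], 0], [[0, 0, 0.055], 0], [[0, 0, 0.055], 0]]'

```text
clock: 35.22
ee_pos: [411.3, -199.6, 102.1]
tool_rot: [1.892, -2.508, -0.002]
wrist_force: [-0.0, 0.3, -3.8]
grip_width: 0.68
finger_force: 65.8
```

```bash
python3 look.py 11.png plate:105 fixture:15
```

```text
t 35.23 tcp [ 411.3 -199.6  102.1] ydir 164.1 F [-0.   0.3 -3.8] w 0.68 q6 -1.89
plate 0.72 [236.  48. 414. 381.] [ 407.4 -217.5   65.2  149.7   74.1] tool shift [18.3 -1.1 -2.9]
  mark 0.84 [321. 276.]
fixture 0.75 [310.  71. 342. 107.] [ 390.2 -276.7   21.8   21.8  164. ] tool shift [80. -1. 87.]
```

View pics/11.png

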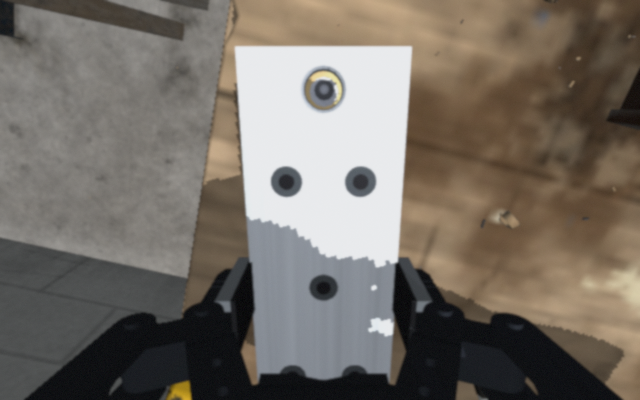

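Call:
apply_moves --series '[[[0, 0, 0.01], 0], [[0, 0, 0.02], 0], [[0, 0, 0.03], 0], [[0, 0, 0.034], 0], [[0, 0, 0.036], 0]]'

```text
clock: 36.1
ee_pos: [411.3, -200.5, 66.1]
tool_rot: [1.89, -2.509, -0.001]
wrist_force: [-0.2, 0.0, -3.6]
grip_width: 0.68
finger_force: 65.9
```

```bash
python3 - <<'E'
from h import *
s=ctrl.sense();im=snap('wrist');print(s['ee_pos'],s['wrist_force'],s['ft_torque'])
c=im[50:150,275:375]
cv2.imwrite('pics/12.png',cv2.resize(c,None,fx=5,fy=5,interpolation=0)[:,:,::-1])
sub=np.zeros_like(c)
E
```

```text
[ 411.27519679 -200.47915674   66.10009419] [-0.21046911  0.03341005 -3.56449099] [-0.01517977  0.03165443 -0.00897276]
```

View pics/12.png

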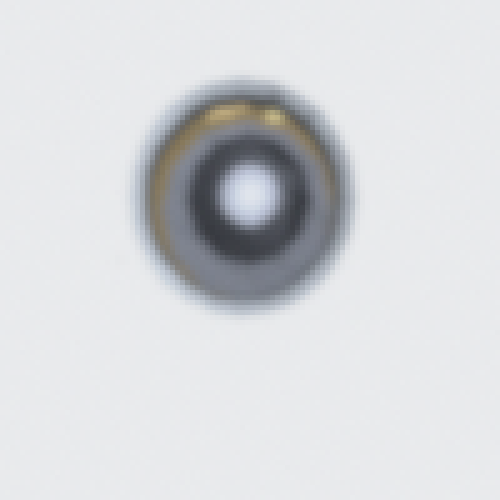

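Call:
apply_moves --series '[[[0, 0.0003, 0.005], 0], [[0, 0.0003, 0.01], 0], [[0, 0.0003, 0.015], 0], [[0, 0.0003, 0.019], 0], [[0, 0.0003, 0.021], 0]]'

```text
clock: 36.78
ee_pos: [411.0, -200.4, 45.2]
tool_rot: [1.891, -2.509, -0.001]
wrist_force: [-0.0, -0.8, -3.7]
grip_width: 0.679
finger_force: 65.9
```

Call:
apply_moves --series '[[[0, 0, 0.0005], 0], [[0, 0, 0.001], 0], [[0, 0, 0.0015], 0], [[0, 0, 0.002], 0], [[0, 0, 0.002], 0]]'

```text
clock: 37.4
ee_pos: [411.2, -200.5, 43.6]
tool_rot: [1.891, -2.509, -0.0]
wrist_force: [-0.2, 0.3, -4.5]
grip_width: 0.678
finger_force: 65.9
```

Call:
apply_moves --series '[[[0, 0, 0.0005], 0], [[0, 0, 0.001], 0], [[0, 0, 0.0015], 0], [[0, 0, 0.0017], 0], [[0, 0, 0.0017], 0]]'

```text
clock: 38.02
ee_pos: [411.2, -200.5, 41.8]
tool_rot: [1.891, -2.509, -0.0]
wrist_force: [0.2, -0.7, -3.2]
grip_width: 0.685
finger_force: 65.9
```

Call:
apply_moves --series '[[[0, 0, 0], 0], [[0, 0, 0], 0], [[0, 0, 0], 0], [[0, 0, 0], 0], [[0, 0, -0.005], 0]]' --claw 100

```text
clock: 38.65
ee_pos: [410.9, -200.3, 46.8]
tool_rot: [1.89, -2.509, -0.001]
wrist_force: [0.4, 0.5, 0.2]
grip_width: 0.999
finger_force: 0.0
```

Call:
apply_moves --series '[[[0, 0, -0.02], 0], [[0, 0, -0.06], 0], [[0, 0, -0.11], 0], [[0, 0, -0.15], 0], [[0, 0, -0.165], 0]]'

```text
clock: 39.28
ee_pos: [412.7, -201.5, 215.0]
tool_rot: [-1.89, 2.508, -0.008]
wrist_force: [-0.0, 0.3, 0.0]
grip_width: 0.999
finger_force: 0.0
```

Call:
apply_moves --series '[[[0, 0, 0], 0], [[0, 0, 0], 0], [[0, 0, 0], 0], [[0, 0, 0], 0], [[0, 0, 0], 0]]'

```text
clock: 39.9
ee_pos: [411.0, -200.4, 211.3]
tool_rot: [1.89, -2.509, -0.002]
wrist_force: [0.7, -0.5, 0.1]
grip_width: 1.003
finger_force: 0.0
```

```bash
python3 look.py 13.png plate:55 fixture:15 board:43; python3 - <<'E'
from h import *
for c in ['side','scene']:
    snap(c,'14'+c+'.png');C=cam(c)
    for n,z in dict(block=4,sander=4,plate=43).items():
        m=ctrl.mark_of(n,c)
        if m: print(c,n,round(m[0]['conf'],2),toz([m[0]['position']],z,C).round(1))
    t=ctrl.trace('plate',c)
    if t: print('plate z55',rect(t[0]['region'],55,C))
E
```

```text
t 39.9 tcp [ 411.  -200.4  211.3] ydir 164.0 F [ 0.7 -0.5  0.1] w 1.003 q6 -1.89
plate 0.85 [287.  76. 360. 284.] [ 411.7 -201.    60.5  183.7   74. ] tool shift [  0.5  -1.  156.3]
  mark 0.55 [322. 186.]
fixture 0.59 [280.  79. 370. 276.] [ 374.7 -191.6    8.9  182.8   74. ] tool shift [  1.6  37.1 196.4]
side block 0.81 [[447.7  37.3   4. ]]
side sander 0.82 [[437. 290.   4.]]
side plate 0.61 [[ 420.  -199.3   43. ]]
plate z55 [ 412.7 -199.3   67.8  185.9   73.4]
scene block 0.68 [[447.4  38.9   4. ]]
plate z55 [ 427.2 -116.5   38.3   78.2  136.2]
```

View pics/13.png

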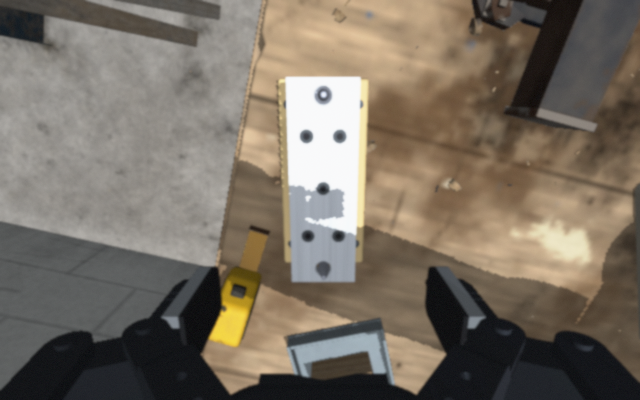

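```bash
python3 - <<'E'
from h import *
st=dict(ee_pos=np.array([611.4,153.6,190.]),tool_rot=np.array([-1.822,2.559,0]));C=cam('wrist',st)
print(toz([[478,238],[602,197],[621,262],[492,299]],36,C).mean(0), toz([[450,222],[608,171],[626,263],[482,309]],13,C).mean(0))
E
```

```text
[437.00460318 275.88714408  36.        ] [430.67953633 281.41366053  13.        ]
```

```bash
python3 -c "
from rig import ctrl
print(ctrl.sign_off())"
```

```text
the job is handed in; nothing more can be done
None
```

I handed the job in at about 40 s: the block and sanding block are in their trays, and the board is on the bed with the plate over both dowels and lying on it, all released. My last measurements put everything within tolerance; the sanding block is the least certain, about 8 to 12 mm off centre against the 20 mm allowed. The hand-in returned no verdict.

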